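# Load the tack cartridge into the bench tack feeder

### The arm

A 6-joint arm with a two-finger parallel gripper is mounted at the origin on the work surface. World frame = base frame: x ahead of the robot, y to its left, z up, the work surface at z = 0. Lengths are in mm, angles in rad, forces in N, time in s.
With the tool pointing down it reaches from about 300 to 775 mm from the base axis. Payload 14.6 kg.
Tool frame: the origin (TCP) lies midway between the tips of the shut fingers; the grasp point (between the pads) lies 19 mm behind it (manip.hold_point_z is the distance from the TCP to the grasp point, in mm); z points along the fingers, y is the direction in which the jaws open and shut (so a half turn about z gives the same grasp; the last joint's range is limited). The gripper opens to 94 mm and grips with 3 to 60 N. Pads are 16 mm wide; open, the fingers measure 119 mm over their backs; the gripper's body (75 mm by 177 mm) begins 78 mm behind the grasp point.
Start: joints at [-1.25, 0.3, 1.521, -0, 1.321, -0.067], TCP at [207.976, -509.151, 205.446] pointing down, gripper open.
Joint ranges: [-3.03, 3.03], [-0.79, 2.21], [0.23, 2.52], [-1.04, 4.18], [0, 3.07], [-2.55, 2.55]. Speed limits (rad/s): [2.22, 2.22, 2.57, 3.14, 3.14, 3.14].

### API

Orientations are given as [roll, pitch, yaw] about the fixed x, y, z axes, in that order (R = Rz(yaw) Ry(pitch) Rx(roll)).
In Python, from cell import manip gives the robot as it stands.
- The arm moves only by the shell command python3 -m crank 'ROWS' [OPENING] [FORCE]. ROWS is JSON, a list of rows, each an object with "offset": the shift along the world's x, y, z in m, a list of three; "spin": the turn about the world's z in degrees. In form: [{"offset": [dx, dy, dz], "spin": spin}, ...]. A call has exactly 8 rows; each row is the pose to reach, as a shift and turn from the pose measured when the call began; what a row does not reach only later rows make up. A row lasts 1/12 s, in which the tool goes at most 41.7 mm and 7.16 degrees, less where a joint would pass 70% of its speed; a pose out of reach is approached as far as the arm can. A call with a gripper value outside its range is refused whole. OPENING is the opening, from 0 (shut) to 1 (fully open), set as the call begins (- or left out, the last holds). The fingers move at their own pace and stop on an object; FORCE is the grip in N (left out, the last holds). Time passes only in rows, so rows that repeat a pose let the fingers close, or fill a call up. It gives the time, the measured TCP pose, the force and the opening at its end, in the units of the state.
- manip.read_state(): the state, without advancing time (a new reading comes with each control period).
- manip.camera(name): name is "scene" or "top"; returns a dict with "pixels" (384x512x3 uint8, red, green, blue), "fx", "fy", "cx", "cy" (pixels), "k1" (the pictures are not rectified: a ray, as slopes to the right and down, at radius r is drawn at 1 + k1 r^2 times it, then the intrinsics apply), "extrinsics" (4x4, takes a point from world to camera coordinates). Camera axes: x right, y down, z forward; pixel columns grow to the right and rows downward; lengths in mm; the calibration is good to about 2 mm. A picture is of the moment at which its call begins. There is no depth.
- manip.sign_off(): hands the job in, once; it reports no verdict.
Trained networks look in a picture, given as the dict that the camera call returned (one of the last four; its "shot" number tells which), for a name from the list of things; names that differ only in an ending like _2 or _b are one class to them, and where a whole thing is asked for, a point or a joint stands for the part that bears it (a point fixed in the world has none). Each returns a list of dicts, best first, with "conf" (0 to 1); they miss things now and then, are a little off and sometimes report something else, mostly with a low value. They report only what shows in the picture. A call takes as long as a camera call. They do not tell look-alikes from the thing itself.
- manip.search_frame(picture, name): "location" ([x, y, z] in mm, in world coordinates, good to about 4 mm: the middle of the surface that is visible of it).
- manip.masks_of(picture, name): "mask" (384x512 bool, what is visible of it).
The state is a dict: "clock": time; "joints": joint angles; "qd": joint speeds; "effort": joint torques, N m; "eef_pos": TCP position; "eef_rot": TCP orientation; "wrist_force": force on the tool from outside, world axes, zero at the start; "moment": the same for the moment, N m; "finger_gap": finger opening in mm.
Only numpy, scipy, OpenCV 4.12 (cv2) and the standard library are available. Lean on these libraries where they do the work, as an engineer would, in place of code of your own. Each camera call takes 0.05 s, during which the arm holds its last target. There are 200 camera calls.

### The job

Load the full tack cartridge into the bench tack feeder: lay it in the entry tray, nose first, and slide it along the channel under the clear hood until the sprung red pawl has clicked in behind it and holds it there against the ejector when you let go. Feel your way in and do not ram it or lean on the feeder: the end stop bends above roughly 40 N. Leave the boot, the hammer and the tack tin where they are, and let go at the end.

Things in the scene. Friction and masses are not known exactly. Their poses are not given: they have to be found in the camera images.
- cartridge_fin (a point): Middle of the black grip fin on the loose tack cartridge, half-way up the fin: 42 mm above the cartridge's underside, 65 behind its nose face, 35 ahead of its rear face. The fin is 36 long (x), 14 thick (y), 32 high. Axes: x towards the nose, y left, z up.
- cartridge_nose (a point): Middle of the cartridge's front (nose) face, 13 mm above its underside, marked by a steel square; round tack heads line this half of its top. Same axes as the fin.
- cartridge: The loose tack cartridge: orange bar 100 mm long (x, +x the nose), 32 wide, 26 high plus the fin (58 in all), about 0.5 kg, standing upright on the bench at first. Origin at the middle of its underside.
- feeder: Fixed green bench tack feeder, base 370 x 150 x 12 mm. Origin on its underside, on the channel's centre line; x along the channel in the loading direction, y left, z up. A clear hood covers the channel from x = 30 to 87 (underside 41, top 46 above the bench); the green head beyond (x = 87 to 153) is 77 high with a black knob to 89 and a motor on its right.
- tray (a point): On the channel floor (12 mm above the bench), centre line, at feeder x = -152; feeder axes. A cartridge with its middle here lies in the entry tray (x = -210 to -105, open on top, 41 between walls), clear of the pawl. Beyond the tray the channel narrows to 35. Walls stand 18 above the floor; the left wall is open from x = -105 to -42 for the pawl.
- pawl (a joint): Angle (rad) of the red pawl: a 51 mm arm, 15 to 30 above the bench, hinged upright at the left of the channel, slanting inward in the loading direction. 0 = sprung shut into the channel. A passing cartridge swings it out to about 0.2; it snaps back near 0 when the rear face has passed its tip, then blocks the way back. Presses sideways with 2 to 4 N.
- ejector (a joint): Travel (m) of the sprung brass ejector under the hood: 0 = out, grows as the nose presses it in; about 0.014 with the cartridge back against the shut pawl, 0.018 at the rigid end stop. Pushes back with 3 to 8 N and throws out an unlatched cartridge.
- catch_zone (a point): Feeder origin point at floor height (12 mm); feeder axes. Pawl, ejector and end stop sit on one catch unit clamped at an unmeasured setting: the latched place of the cartridge's middle is anywhere from x = -16 to +16 mm of here. The pawl drops about 1 mm beyond it, the end stop comes 4 mm beyond it. Pushing takes 5 to 20 N, more if the cartridge is also pressed down; far more at the stop.
- hammer: Bystander: hammer lying on the bench to the right of the feeder, about 260 mm long; origin under its middle.
- boot: Bystander: tan work boot standing on the bench to the left of the feeder, 270 mm long (x), 96 wide, 190 high; origin at the middle of the sole's underside.
- tack_tin: Bystander: closed blue tin, 72 mm across, 60 high, standing on the bench to the right; origin at the middle of its underside.
Mind the look-alikes: they are no part of the job. Of the things shaped like the cartridge, the orange one is meant.

How it is judged:
By the outcome, as a careful person would: the job done as asked, in the order asked, and still so for the second after the job is handed in, with the robot touching nothing.
It also fails if it takes over 72 s, if anything falls off the work surface, if the arm or the gripper's body presses on something with over 40 N, if the wrist force passes 120 N, or if a joint passes its speed limit or range.

## Working session

There is one attempt and no reset: what is moved stays moved. The work goes in short steps, Python scripts to look and compute and a shell command to move; the robot and the scene stay as the last step left them, time stands still between calls to the robot, and variables do not carry over. Pictures are saved under pics/ and viewed, about 8 in all and at most 12, crops included, and the job is handed in when it is done.

```bash
mkdir -p pics; cat > h.py <<'E'
import numpy as np, cv2
from cell import manip
def K(c): return np.array([[c['fx'],0,c['cx']],[0,c['fy'],c['cy']],[0,0,1.]])
def D(c): return np.array([c['k1'],0,0,0,0.])
def proj(c,P):
    E=np.array(c['extrinsics']); return cv2.projectPoints(np.atleast_2d(np.array(P,float)),cv2.Rodrigues(E[:3,:3])[0],E[:3,3],K(c),D(c))[0][:,0]
def at_z(c,uv,z):
    E=np.array(c['extrinsics']); R,t=E[:3,:3],E[:3,3]
    n=cv2.undistortPoints(np.array(uv,float).reshape(-1,1,2),K(c),D(c))[:,0]
    d=np.c_[n,np.ones(len(n))]@R; o=-R.T@t
    return o+d*((z-o[2])/d[:,2])[:,None]
def save(c,name,box=None,s=1):
    im=c['pixels'][:,:,::-1]
    if box: im=im[box[1]:box[3],box[0]:box[2]]
    cv2.imwrite('pics/'+name,cv2.resize(np.ascontiguousarray(im),None,fx=s,fy=s,interpolation=cv2.INTER_CUBIC))
E
python3 - <<'E'
from h import *
np.set_printoptions(precision=1,suppress=True)
for n in ('scene','top'):
    c=manip.camera(n); save(c,n+'0.png',None,1.5)
    for k in ('cartridge_fin','cartridge_nose','cartridge','feeder','pawl','hammer','boot','tack_tin'):
        for r in manip.search_frame(c,k)[:4]: print(n,k,round(r['conf'],2),np.array(r['location']),proj(c,r['location'])[0])
    print(n, -np.array(c['extrinsics'])[:3,:3].T@np.array(c['extrinsics'])[:3,3])
print(manip.read_state())
E
```

```text
scene cartridge_fin 0.9 [ 512.3 -246.7   19.3] [194.4 166.9]
scene cartridge_fin 0.76 [ 369.6 -234.7   24.5] [227.9 153.6]
scene cartridge_fin 0.6 [ 644.7 -137.5   25.6] [182.6 192.8]
scene cartridge_nose 0.86 [ 512.7 -242.2   23.6] [195.1 166.4]
scene cartridge_nose 0.79 [ 651.  -139.3   22.5] [180.7 194.1]
scene cartridge_nose 0.73 [ 711.2 -307.    20.2] [135.1 180.1]
scene cartridge_nose 0.71 [ 374.6 -237.5   22.6] [226.3 154.2]
scene cartridge 0.7 [ 651.9 -141.    23.7] [180.1 193.7]
scene cartridge 0.61 [ 515.6 -247.    23.2] [193.5 166.2]
scene cartridge 0.58 [ 372.6 -237.3   28.6] [226.8 152.6]
scene cartridge 0.52 [679.4  63.7  21.6] [216.5 228.4]
scene feeder 0.61 [680.5  58.6  20.7] [215. 228.]
scene hammer 0.68 [ 711.5 -309.5   21. ] [134.6 179.7]
scene boot 0.86 [590.9 431.  100.8] [346.8 257.8]
scene tack_tin 0.59 [ 466.4 -431.2   43.7] [173.  138.2]
scene [1333.6  837.6  812.1]
top cartridge_fin 0.81 [ 511.4 -252.1   27.7] [334.3 204. ]
top cartridge_fin 0.65 [ 366.2 -237.1   29.5] [331. 251.]
top cartridge_fin 0.65 [ 628.8 -163.7   21.9] [304.8 167.4]
top cartridge_nos
[... 444 characters left out ...]
top pawl 0.53 [642.5  40.1  16.1] [240.1 164.2]
top pawl 0.51 [578.1  73.8  26.8] [229.4 184.1]
top hammer 0.6 [ 700.1 -316.5   24.3] [352.  144.6]
top hammer 0.25 [ 508.2 -253.    27. ] [334.6 205. ]
top boot 0.87 [538.6 389.1 109.5] [121.6 195.1]
top tack_tin 0.66 [ 449.5 -447.    60. ] [399.8 222.3]
top [ 395.6   -2.8 1431.6]
{'clock': 0.9, 'joints': array([-1.2,  0.3,  1.5, -0. ,  1.3, -0.1]), 'qd': array([-0.,  0., -0., -0.,  0.,  0.]), 'effort': array([ -0. , -53.2, -35.3,   0.1,   0. ,  -0. ]), 'eef_pos': array([ 208. , -509.1,  205.4]), 'eef_rot': array([-3.1,  0. ,  0.4]), 'wrist_force': array([ 0. , -0.6,  0.5]), 'moment': array([-0. ,  0.1, -0. ]), 'finger_gap': 93.99738589301343}
```

```bash
cd pics; python3 -c "
import cv2,numpy as np
a=cv2.imread('scene0.png');b=cv2.imread('top0.png');print(a.shape)"
```

```text
(576, 768, 3)
```

View pics/top0.png

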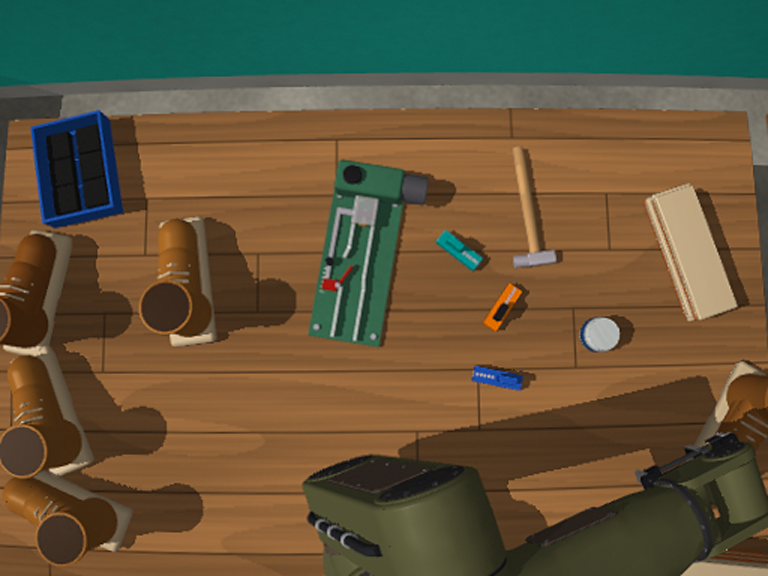

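View pics/scene0.png

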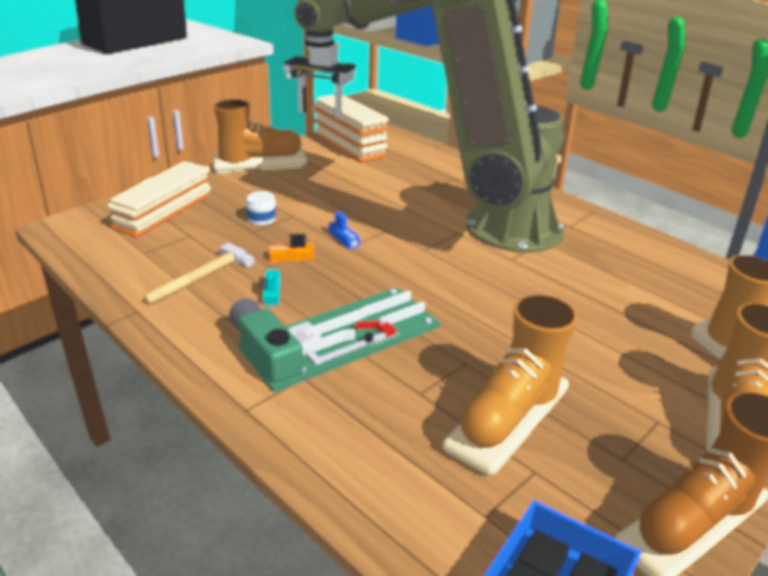

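The top picture shows three cartridge-shaped things, in native pixels: orange (335,204), teal (306,167) and blue (331,252). The orange one is the target. The feeder lies at about (240,165) with its entry at the bottom. Next I take a close crop and fit both.

```bash
python3 - <<'E'
from h import *
np.set_printoptions(precision=1,suppress=True)
c=manip.camera('top')
a=c['pixels'][185:225,315:360]; b=c['pixels'][100:240,195:290]
A=cv2.resize(a,(450,400),interpolation=cv2.INTER_CUBIC)
B=cv2.resize(b,None,fx=4.2,fy=4.2,interpolation=cv2.INTER_CUBIC)
im=np.zeros((590,860,3),np.uint8); im[:400,:450]=A; im[:588,455:455+399]=B[:588]
cv2.imwrite('pics/crop1.png',cv2.resize(im,(798,548))[:,:,::-1])
hsv=cv2.cvtColor(c['pixels'],cv2.COLOR_RGB2HSV)
m=(hsv[...,0]>5)&(hsv[...,0]<20)&(hsv[...,1]>215)&(hsv[...,2]>120); m[:185]=0;m[225:]=0;m[:,:315]=0;m[:,360:]=0
q=np.argwhere(m)[:,::-1]; print('orange n',len(q), q.min(0),q.max(0))
r=cv2.minAreaRect(q.astype(np.float32)); print(r); print(at_z(c,cv2.boxPoints(r),26))
d=(c['pixels'].max(2)<55); d[:190]=0;d[222:]=0;d[:,:320]=0;d[:,352:]=0
n,l,s,ce=cv2.connectedComponentsWithStats(d.astype(np.uint8))
for i in range(1,n):
    if s[i,4]>8: print('dark',s[i],ce[i],at_z(c,[ce[i]],50))
g=(hsv[...,0]>55)&(hsv[...,0]<90)&(hsv[...,1]>90)&(hsv[...,2]>40); g[:100]=0;g[240:]=0;g[:,:195]=0;g[:,290:]=0
n,l,s,ce=cv2.connectedComponentsWithStats(g.astype(np.uint8))
for k in [i for i in range(1,n) if s[i,4]>100]: print('green',s[k])
qq=np.argwhere(g)[:,::-1].astype(np.float32)
h=cv2.convexHull(qq); r=cv2.minAreaRect(qq); print(r,at_z(c,cv2.boxPoints(r),12))
print(at_z(c,h[:,0][::1],12)[:,:2].tolist().__len__()); 
for p in h[:,0]: print(p,at_z(c,[p],12)[0][:2])
for n in ('scene',):
    c=manip.camera(n); save(c,'x.png')
E
```

```text
orange n 241 [322 189] [347 220]
((334.4999694824219, 204.49998474121094), (10.81665325164795, 32.4499626159668), 33.6900634765625)
[[ 477.7 -209.8   26. ]
 [ 561.4 -269.    26. ]
 [ 542.1 -296.7   26. ]
 [ 458.7 -237.3   26. ]]
dark [329 203  10  11  56] [333.5 207.9] [[ 497.6 -245.4   50. ]]
dark [341 205   9   2   9] [345.  205.9] [[ 503.1 -281.1   50. ]]
green [ 206  107   63  124 4051]
((238.32431030273438, 168.05404663085938), (46.68931198120117, 118.6960678100586), 9.462322235107422) [[459.1 150.   12. ]
 [836.1  87.4  12. ]
 [808.4 -61.1  12. ]
 [433.5   6.3  12. ]]
18
[268. 121.] [783.  -50.6]
[267. 138.] [727.  -46.4]
[252. 228.] [441.   5.]
[251. 230.] [434.9   8.2]
[249. 230.] [434.9  14.4]
[207. 223.] [458.3 145.4]
[206. 222.] [461.4 148.6]
[206. 220.] [467.7 148.6]
[208. 208.] [505.2 142.2]
[224. 116.] [801.6  90.9]
[225. 111.] [818.2  87.7]
[226. 108.] [828.2  84.4]
[227. 107.] [831.5  81.1]
[231. 107.] [831.3  68.2]
[257. 111.] [816.8 -15.7]
[263. 112.] [813.2 -35. ]
[267. 113.] [809.7 -47.9]
[268. 114.] [806.3 -51. ]
```

View pics/crop1.png

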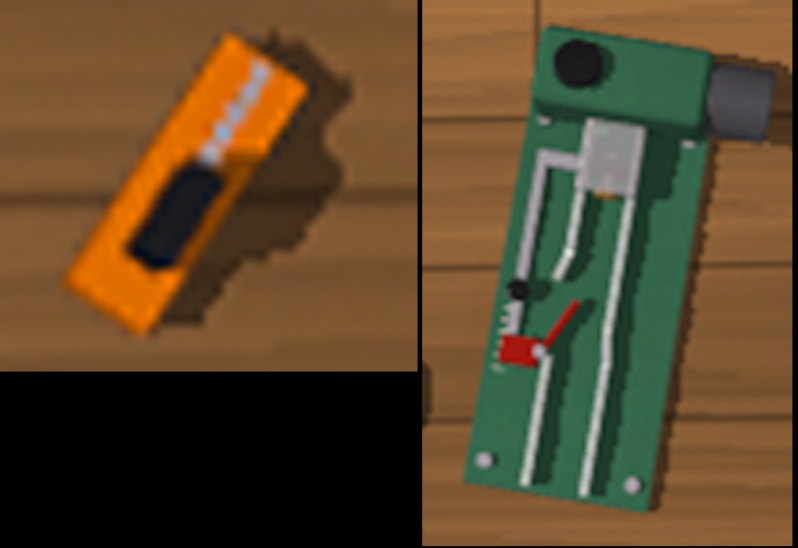

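The crop confirms it: an orange bar with a black fin, the tack heads towards the upper right as its nose, heading about -35°. The feeder heads about -10°, with the hood at its far end and the pawl on the left. Next I fit the channel line and work out the reach.

```bash
python3 - <<'E'
from h import *
np.set_printoptions(precision=2,suppress=True)
c=manip.camera('top'); hsv=cv2.cvtColor(c['pixels'],cv2.COLOR_RGB2HSV).astype(int)
U=lambda X,Y:(195+(X*860/798-455)/4.2-.38,100+Y*590/548/4.2-.38)
w=np.clip(c['pixels'].astype(float)[...,0]-90,0,None)
def wall(p,q):
    (u0,v0),(u1,v1)=U(*p),U(*q); P=[]
    for v in range(int(min(v0,v1))+2,int(max(v0,v1))-1):
        u=u0+(v-v0)*(u1-u0)/(v1-v0); k=np.arange(round(u)-3,round(u)+4); W=w[v,k]
        if W.sum()>50: P.append([(W*k).sum()/W.sum(),v])
    X=at_z(c,P,30)[:,:2]; vx,vy,x,y=cv2.fitLine(X.astype(np.float32),cv2.DIST_HUBER,0,.01,.01).ravel()
    if vx<0: vx,vy=-vx,-vy
    print('yaw',np.degrees(np.arctan2(vy,vx)),'y@x=500',y+(500-x)*vy/vx,'y@600',y+(600-x)*vy/vx,'y@700',y+(700-x)*vy/vx,len(X),X[0],X[-1])
wall((583,492),(607,362)); wall((525,485),(546,358)); wall((607,355),(630,200)); wall((571,250),(578,200))
for n,p,z in [('hood front L',(578,193),46),('hood front R',(637,197),46),('head front edge base L',(537,118),12),('pawl tip',(577,302),30),('pawl hinge',(541,350),30),('front L',(465,480),12),('front R',(650,511),12),('tray wall R end',(583,495),30),('tray wall L end',(525,486),30),('knob',(578,64),89)]: print(n,at_z(c,[U(*p)],z)[0])
s=manip.read_state(); print(s['eef_pos'],np.degrees(s['eef_rot']))
E
```

```text
yaw -10.367925 y@x=500 44.992474 y@600 26.6969 y@700 8.401325 30 [546.14  36.79] [456.45  53.24]
yaw -10.151189 y@x=500 92.66363 y@600 74.75873 y@700 56.85382 29 [549.88  85.48] [463.16  99.67]
yaw -10.0414 y@x=500 47.628696 y@600 29.921486 y@700 12.2142725 37 [678.57  15.66] [564.88  35.17]
yaw -10.213642 y@x=500 89.680984 y@600 71.66357 y@700 53.64614 10 [679.13  57.63] [650.46  62.43]
hood front L [685.09  55.95  46.  ]
hood front R [681.2   8.9  46. ]
head front edge base L [755.59  90.76  12.  ]
pawl tip [599.62  58.03  30.  ]
pawl hinge [561.35  87.05  30.  ]
front L [459.36 149.82  12.  ]
front R [432.87   1.75  12.  ]
tray wall R end [445.66  54.47  30.  ]
tray wall L end [453.29 100.32  30.  ]
knob [778.97  53.5   89.  ]
[ 207.97 -509.15  205.44] [180.    -0.    22.22]
```

```bash
python3 -m crank '[{"offset":[0.02,0.018,0],"spin":-5},{"offset":[0.05,0.046,0],"spin":-12},{"offset":[0.08,0.073,0],"spin":-19},{"offset":[0.11,0.1,0],"spin":-26},{"offset":[0.14,0.128,0],"spin":-33},{"offset":[0.17,0.155,0],"spin":-40},{"offset":[0.2,0.182,0],"spin":-47},{"offset":[0.22,0.2,0],"spin":-54}]' 0.6 40
```

```text
clock: 1.72
eef_pos: [423.7, -312.8, 205.6]
eef_rot: [3.141, -0.0, -0.493]
wrist_force: [-0.0, -1.3, 0.4]
finger_gap: 56.0
```

```bash
python3 -m crank '[{"offset":[0.025,0.022,-0.01],"spin":-3},{"offset":[0.05,0.045,-0.025],"spin":-6},{"offset":[0.068,0.062,-0.05],"spin":-7},{"offset":[0.074,0.068,-0.075],"spin":-7},{"offset":[0.074,0.068,-0.09],"spin":-7},{"offset":[0.074,0.068,-0.1],"spin":-7},{"offset":[0.074,0.068,-0.1],"spin":-7},{"offset":[0.074,0.068,-0.1],"spin":-7}]' 0.6 40
python3 - <<'E'
from h import *
c=manip.camera('top'); save(c,'g1.png',(290,160,390,240),5)
s=manip.read_state(); print(s['eef_pos'],np.degrees(s['eef_rot']),s['wrist_force'])
E
```

```text
clock: 2.38
eef_pos: [497.7, -245.2, 106.1]
eef_rot: [3.142, -0.001, -0.616]
wrist_force: [0.1, -0.4, 0.9]
finger_gap: 56.3
[ 497.9272097  -245.41697697  106.72073758] [-1.79998991e+02 -9.95312185e-02 -3.52808734e+01] [0.32581776 0.82392033 0.86138157]
```

View pics/g1.png

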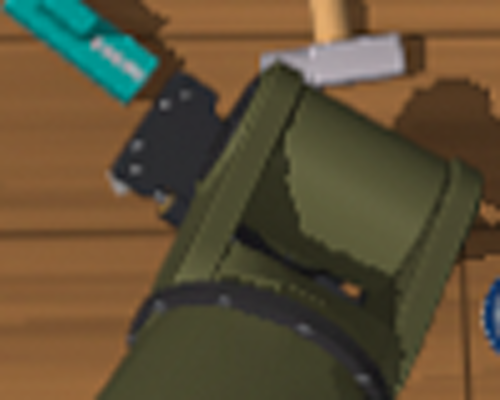

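The view shows the gripper over the cartridge, hiding it, with the hammer and the teal look-alike clear. I go down and close on the fin.

```bash
python3 -m crank '[{"offset":[0,0,-0.02],"spin":0},{"offset":[0,0,-0.045],"spin":0},{"offset":[0,0,-0.065],"spin":0},{"offset":[0,0,-0.074],"spin":0},{"offset":[0,0,-0.077],"spin":0},{"offset":[0,0,-0.077],"spin":0},{"offset":[0,0,-0.077],"spin":0},{"offset":[0,0,-0.077],"spin":0}]' 0.6 40
python3 -m crank '[{"offset":[0,0,0],"spin":0},{"offset":[0,0,0],"spin":0},{"offset":[0,0,0],"spin":0},{"offset":[0,0,0],"spin":0},{"offset":[0,0,0],"spin":0},{"offset":[0,0,0],"spin":0},{"offset":[0,0,0],"spin":0},{"offset":[0,0,0],"spin":0}]' 0 40
```

```text
clock: 3.1
eef_pos: [498.6, -245.9, 31.2]
eef_rot: [-3.141, -0.004, -0.616]
wrist_force: [-1.0, 0.2, 0.1]
finger_gap: 56.5
clock: 3.77
eef_pos: [498.5, -245.9, 31.1]
eef_rot: [-3.141, -0.004, -0.616]
wrist_force: [-0.9, -0.2, -1.0]
finger_gap: 13.7
```

```bash
python3 -m crank '[{"offset":[0,0,0.015],"spin":0},{"offset":[0,0,0.04],"spin":0},{"offset":[0,0.01,0.07],"spin":0},{"offset":[0,0.03,0.09],"spin":3},{"offset":[0,0.06,0.095],"spin":7},{"offset":[0,0.09,0.095],"spin":11},{"offset":[-0.002,0.12,0.095],"spin":15},{"offset":[-0.004,0.15,0.095],"spin":19}]'
python3 -m crank '[{"offset":[0,0.03,0],"spin":3},{"offset":[-0.002,0.06,0],"spin":5},{"offset":[-0.004,0.09,0],"spin":6},{"offset":[-0.006,0.12,0],"spin":6},{"offset":[-0.006,0.15,0],"spin":6},{"offset":[-0.006,0.165,0],"spin":6},{"offset":[-0.006,0.167,0],"spin":6},{"offset":[-0.006,0.167,0],"spin":6}]'
python3 - <<'E'
from h import *
s=manip.read_state(); print(s['eef_pos'],np.degrees(s['eef_rot']),s['wrist_force'],s['finger_gap'])
c=manip.camera('scene'); save(c,'s1.png',(170,110,330,230),5)
E
```

```text
clock: 4.43
eef_pos: [493.8, -94.4, 125.7]
eef_rot: [-3.141, -0.003, -0.281]
wrist_force: [0.2, -0.3, -4.2]
finger_gap: 13.5
clock: 5.1
eef_pos: [487.5, 73.0, 125.3]
eef_rot: [3.141, -0.002, -0.175]
wrist_force: [-0.5, -0.2, -4.6]
finger_gap: 14.0
[487.4513697   73.0465428  125.25387472] [ 1.79991532e+02 -9.93284237e-02 -1.00096294e+01] [-0.50443414 -0.20192519 -4.61188425] 13.997478709147803
```

View pics/s1.png

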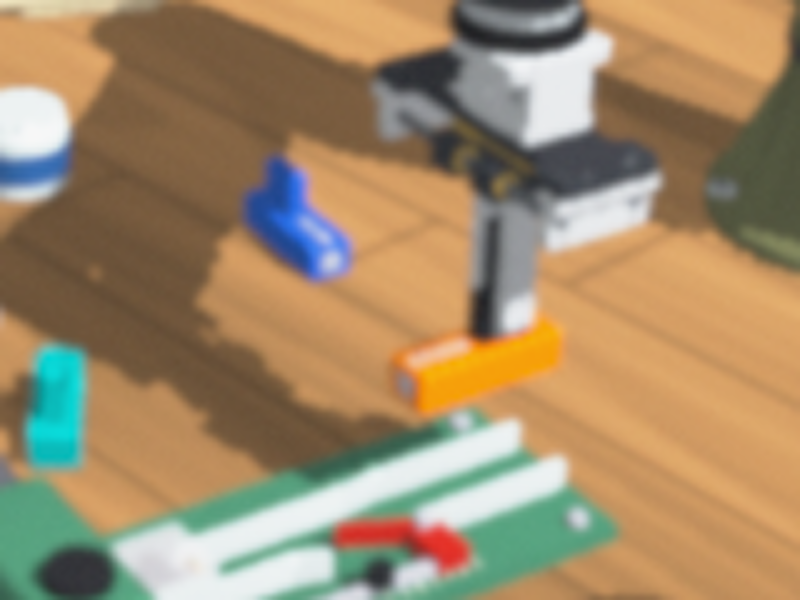

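```bash
python3 - <<'E'
from h import *
np.set_printoptions(precision=1,suppress=True)
c=manip.camera('scene'); s=manip.read_state(); p=s['eef_pos']; y=s['eef_rot'][2]
a=np.array([np.cos(y),np.sin(y)]); n=np.array([-a[1],a[0]]); f=p[:2]; z=p[2]-31.1
P=[[*(f+a*dx+n*dy),z+dz] for dx in(-35,65) for dy in(-16,16) for dz in(0,26)]
h=c['pixels']; H=cv2.cvtColor(h,cv2.COLOR_RGB2HSV)
m=((H[...,0]>5)&(H[...,0]<20)&(H[...,1]>200)&(H[...,2]>120)).astype(np.uint8); m[:165]=0;m[195:]=0;m[:,:240]=0;m[:,290:]=0
q=np.argwhere(m)[:,::-1]; print('mask',q.min(0),q.max(0),q.mean(0))
pr=proj(c,P); e=np.zeros_like(m); cv2.fillConvexPoly(e,cv2.convexHull(np.round(pr).astype(np.int32)),1); k=np.argwhere(e)[:,::-1]; print('model',pr.min(0),pr.max(0),k.mean(0))
print(proj(c,[[*(f+a*65),z+13]]),at_z(c,[(250.8,186.8)],z+13), f+a*65)
U=lambda X,Y:(170+X/5-.4,110+Y/5-.4)
R=at_z(c,[U(521,425)],30)[0][:2];L=at_z(c,[U(566,462)],30)[0][:2]; print('tray wall ends scene',R,L)
print('pawl tip/hinge',at_z(c,[U(338,530),U(430,530)],30))
E
```

```text
mask [249 174] [281 191] [266.7 183.9]
model [246.2 170.1] [281.1 192.2] [263.1 180.8]
[[249.4 185.7]] [[552.7  67.  107.3]] [551.7  60.4]
tray wall ends scene [444.8  61.3] [453.6 107. ]
pawl tip/hinge [[603.   66.3  30. ]
 [563.5 101.4  30. ]]
```

```bash
python3 -m crank '[{"offset":[0,-0.001,-0.01],"spin":0},{"offset":[0,-0.002,-0.03],"spin":0},{"offset":[0,-0.002,-0.045],"spin":0},{"offset":[0,-0.002,-0.055],"spin":0},{"offset":[0,-0.002,-0.062],"spin":0},{"offset":[0,-0.002,-0.068],"spin":0},{"offset":[0,-0.002,-0.074],"spin":0},{"offset":[0,-0.002,-0.074],"spin":0}]'
python3 -c "
from h import *
s=manip.read_state(); print(s['eef_pos'],np.degrees(s['eef_rot']),s['wrist_force'],s['moment'],s['finger_gap'])"
```

```text
clock: 5.87
eef_pos: [487.4, 69.7, 50.6]
eef_rot: [3.141, -0.001, -0.177]
wrist_force: [-0.7, -0.1, -3.9]
finger_gap: 13.8
[487.39291842  69.67382307  50.56620127] [ 1.79978021e+02 -6.52865041e-02 -1.01371658e+01] [-0.69293003 -0.10878633 -3.88667677] [0.07630104 0.12408123 0.01770826] 13.806819039886033
```

```bash
python3 -m crank '[{"offset":[0,0.001,-0.002],"spin":0},{"offset":[0,0.001,-0.003],"spin":0},{"offset":[0,0.001,-0.004],"spin":0},{"offset":[0,0.001,-0.005],"spin":0},{"offset":[0,0.001,-0.006],"spin":0},{"offset":[0,0.001,-0.007],"spin":0},{"offset":[0,0.001,-0.007],"spin":0},{"offset":[0,0.001,-0.007],"spin":0}]'
```

```text
clock: 6.53
eef_pos: [487.4, 70.7, 43.6]
eef_rot: [3.141, -0.001, -0.177]
wrist_force: [-0.4, -0.7, -4.6]
finger_gap: 13.7
```

```bash
python3 - <<'E'
from h import *
c=manip.camera('scene'); save(c,'s2.png',(170,130,330,250),5)
E
```

```text
(no output)
```

View pics/s2.png

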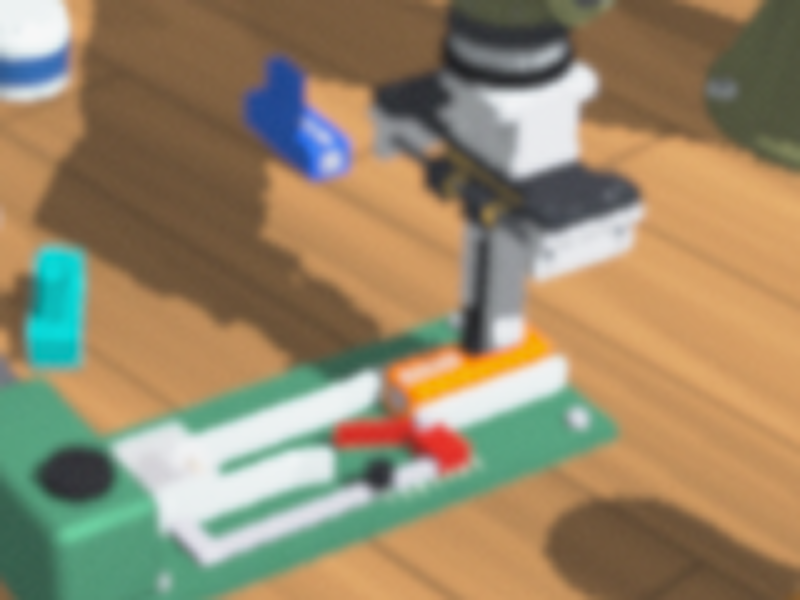

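The cartridge lies in the tray between the walls, nose forward, at about (475,370) in the crop. The pawl is ahead at (375,433). Now I start sliding and watch the wrist force.

```bash
python3 -m crank '[{"offset":[0.002,-0.0004,-0.0005],"spin":0},{"offset":[0.005,-0.0009,-0.0005],"spin":0},{"offset":[0.008,-0.0014,-0.0005],"spin":0},{"offset":[0.011,-0.002,-0.0005],"spin":0},{"offset":[0.014,-0.0025,-0.0005],"spin":0},{"offset":[0.017,-0.0031,-0.0005],"spin":0},{"offset":[0.02,-0.0036,-0.0005],"spin":0},{"offset":[0.02,-0.0036,-0.0005],"spin":0}]'
python3 -c "
from h import *
s=manip.read_state(); print(s['eef_pos'],np.degrees(s['eef_rot']),s['wrist_force'],s['moment'],s['finger_gap'])"
```

```text
clock: 7.25
eef_pos: [508.1, 66.9, 43.2]
eef_rot: [3.141, -0.002, -0.177]
wrist_force: [0.5, 0.8, -4.4]
finger_gap: 14.0
[508.09935375  66.94808176  43.15872698] [ 1.79986657e+02 -1.06028051e-01 -1.01459608e+01] [ 0.46118749  0.78280315 -4.37133292] [-0.01503571 -0.16512846 -0.03613424] 13.953490970910382
```

```bash
python3 -m crank '[{"offset":[0.003,-0.0005,-0.0005],"spin":0},{"offset":[0.007,-0.0012,-0.0005],"spin":0},{"offset":[0.011,-0.002,-0.0005],"spin":0},{"offset":[0.015,-0.0027,-0.0005],"spin":0},{"offset":[0.019,-0.0034,-0.0005],"spin":0},{"offset":[0.023,-0.0041,-0.0005],"spin":0},{"offset":[0.025,-0.0045,-0.0005],"spin":0},{"offset":[0.025,-0.0045,-0.0005],"spin":0}]'
python3 -m crank '[{"offset":[0.003,-0.0005,-0.0003],"spin":0},{"offset":[0.006,-0.0011,-0.0003],"spin":0},{"offset":[0.009,-0.0016,-0.0003],"spin":0},{"offset":[0.012,-0.0022,-0.0003],"spin":0},{"offset":[0.015,-0.0027,-0.0003],"spin":0},{"offset":[0.018,-0.0032,-0.0003],"spin":0},{"offset":[0.02,-0.0036,-0.0003],"spin":0},{"offset":[0.02,-0.0036,-0.0003],"spin":0}]'
```

```text
clock: 7.92
eef_pos: [532.8, 62.3, 43.1]
eef_rot: [3.141, -0.001, -0.177]
wrist_force: [-8.6, -0.9, 7.8]
finger_gap: 13.8
clock: 8.58
eef_pos: [552.7, 58.4, 43.1]
eef_rot: [3.14, 0.0, -0.177]
wrist_force: [-5.9, -2.1, 4.9]
finger_gap: 13.6
```

```bash
python3 -m crank '[{"offset":[0.003,-0.0003,0.0003],"spin":0},{"offset":[0.007,-0.0008,0.0003],"spin":0},{"offset":[0.011,-0.0015,0.0003],"spin":0},{"offset":[0.015,-0.0022,0.0003],"spin":0},{"offset":[0.019,-0.0029,0.0003],"spin":0},{"offset":[0.023,-0.0036,0.0003],"spin":0},{"offset":[0.025,-0.004,0.0003],"spin":0},{"offset":[0.025,-0.004,0.0003],"spin":0}]'
python3 -m crank '[{"offset":[0.003,-0.0005,0],"spin":0},{"offset":[0.006,-0.0011,0],"spin":0},{"offset":[0.009,-0.0016,0],"spin":0},{"offset":[0.012,-0.0022,0],"spin":0},{"offset":[0.015,-0.0027,0],"spin":0},{"offset":[0.018,-0.0032,0],"spin":0},{"offset":[0.02,-0.0036,0],"spin":0},{"offset":[0.02,-0.0036,0],"spin":0}]'
```

```text
clock: 9.25
eef_pos: [577.7, 53.9, 43.3]
eef_rot: [3.14, 0.001, -0.177]
wrist_force: [-1.4, -2.9, -1.8]
finger_gap: 13.8
clock: 9.92
eef_pos: [597.7, 50.0, 43.3]
eef_rot: [3.139, 0.001, -0.177]
wrist_force: [-2.8, -2.5, 0.0]
finger_gap: 13.8
```

```bash
python3 -m crank '[{"offset":[0.0015,-0.0002,0],"spin":0},{"offset":[0.003,-0.0004,0],"spin":0},{"offset":[0.0045,-0.0006,0],"spin":0},{"offset":[0.006,-0.0008,0],"spin":0},{"offset":[0.0075,-0.0011,0],"spin":0},{"offset":[0.009,-0.0013,0],"spin":0},{"offset":[0.01,-0.0015,0],"spin":0},{"offset":[0.01,-0.0015,0],"spin":0}]'
python3 -m crank '[{"offset":[0.0015,-0.0002,0],"spin":0},{"offset":[0.003,-0.0005,0],"spin":0},{"offset":[0.0045,-0.0008,0],"spin":0},{"offset":[0.006,-0.0011,0],"spin":0},{"offset":[0.0075,-0.0013,0],"spin":0},{"offset":[0.009,-0.0016,0],"spin":0},{"offset":[0.01,-0.0018,0],"spin":0},{"offset":[0.01,-0.0018,0],"spin":0}]'
```

```text
clock: 10.58
eef_pos: [607.5, 48.4, 43.4]
eef_rot: [3.139, 0.002, -0.177]
wrist_force: [-4.7, -2.1, 0.7]
finger_gap: 13.5
clock: 11.25
eef_pos: [617.2, 46.4, 43.4]
eef_rot: [3.138, 0.002, -0.177]
wrist_force: [-5.7, -2.8, 0.8]
finger_gap: 13.8
```

```bash
cat > st.py <<'E'
from h import *
s=manip.read_state(); p=s['eef_pos']; a=np.radians(-10.2); f=s['wrist_force']
print('feeder mid x %.1f lat %.2f z %.1f | F along %.1f lat %.1f z %.1f | mz %.2f'%((p[0]-655)*np.cos(a)+(p[1]-40.85)*np.sin(a)+15,-(p[0]-655)*np.sin(a)+(p[1]-40.85)*np.cos(a),p[2],f[0]*np.cos(a)+f[1]*np.sin(a),-f[0]*np.sin(a)+f[1]*np.cos(a),f[2],s['moment'][2]), 'gap %.1f'%s['finger_gap'])
E
python3 st.py
python3 -m crank '[{"offset":[0.0008,-0.0001,0],"spin":0},{"offset":[0.0016,-0.0002,0],"spin":0},{"offset":[0.0024,-0.0003,0],"spin":0},{"offset":[0.0032,-0.0005,0],"spin":0},{"offset":[0.004,-0.0006,0],"spin":0},{"offset":[0.0048,-0.0007,0],"spin":0},{"offset":[0.005,-0.0008,0],"spin":0},{"offset":[0.005,-0.0008,0],"spin":0}]' >/dev/null; python3 st.py
python3 -m crank '[{"offset":[0.0008,-0.0001,0],"spin":0},{"offset":[0.0016,-0.0002,0],"spin":0},{"offset":[0.0024,-0.0003,0],"spin":0},{"offset":[0.0032,-0.0005,0],"spin":0},{"offset":[0.004,-0.0006,0],"spin":0},{"offset":[0.0048,-0.0007,0],"spin":0},{"offset":[0.005,-0.0008,0],"spin":0},{"offset":[0.005,-0.0008,0],"spin":0}]' >/dev/null; python3 st.py
```

```text
feeder mid x -23.2 lat -1.24 z 43.4 | F along -5.1 lat -3.7 z 0.8 | mz 0.15 gap 13.8
feeder mid x -18.8 lat -1.33 z 43.5 | F along -9.3 lat -3.5 z 4.9 | mz 0.11 gap 14.1
feeder mid x -14.7 lat -1.39 z 43.6 | F along -9.9 lat -3.4 z 6.8 | mz 0.21 gap 14.0
```

```bash
python3 -m crank '[{"offset":[0.0005,-0.0001,0.0002],"spin":0},{"offset":[0.001,-0.0002,0.0003],"spin":0},{"offset":[0.0015,-0.0003,0.0003],"spin":0},{"offset":[0.002,-0.0004,0.0003],"spin":0},{"offset":[0.0025,-0.0004,0.0003],"spin":0},{"offset":[0.003,-0.0005,0.0003],"spin":0},{"offset":[0.003,-0.0005,0.0003],"spin":0},{"offset":[0.003,-0.0005,0.0003],"spin":0}]' >/dev/null; python3 st.py
python3 -m crank '[{"offset":[0.0005,-0.0001,0.0002],"spin":0},{"offset":[0.001,-0.0002,0.0002],"spin":0},{"offset":[0.0015,-0.0003,0.0002],"spin":0},{"offset":[0.002,-0.0004,0.0002],"spin":0},{"offset":[0.0025,-0.0004,0.0002],"spin":0},{"offset":[0.003,-0.0005,0.0002],"spin":0},{"offset":[0.003,-0.0005,0.0002],"spin":0},{"offset":[0.003,-0.0005,0.0002],"spin":0}]' >/dev/null; python3 st.py
```

```text
feeder mid x -12.7 lat -1.44 z 43.8 | F along -9.7 lat -3.3 z 3.8 | mz 0.11 gap 14.0
feeder mid x -10.7 lat -1.41 z 44.0 | F along -10.8 lat -2.8 z 4.5 | mz 0.15 gap 13.9
```

```bash
python3 -m crank '[{"offset":[0.0005,-0.0001,0.0001],"spin":0},{"offset":[0.001,-0.0002,0.0001],"spin":0},{"offset":[0.0015,-0.0003,0.0001],"spin":0},{"offset":[0.002,-0.0004,0.0001],"spin":0},{"offset":[0.0025,-0.0004,0.0001],"spin":0},{"offset":[0.003,-0.0005,0.0001],"spin":0},{"offset":[0.003,-0.0005,0.0001],"spin":0},{"offset":[0.003,-0.0005,0.0001],"spin":0}]' >/dev/null; python3 st.py
python3 -m crank '[{"offset":[0.0005,-0.0001,0.0001],"spin":0},{"offset":[0.001,-0.0002,0.0001],"spin":0},{"offset":[0.0015,-0.0003,0.0001],"spin":0},{"offset":[0.002,-0.0004,0.0001],"spin":0},{"offset":[0.002,-0.0004,0.0001],"spin":0},{"offset":[0.002,-0.0004,0.0001],"spin":0},{"offset":[0.002,-0.0004,0.0001],"spin":0},{"offset":[0.002,-0.0004,0.0001],"spin":0}]' >/dev/null; python3 st.py
```

```text
feeder mid x -8.7 lat -1.43 z 44.1 | F along -10.7 lat -2.9 z 6.4 | mz 0.10 gap 13.8
feeder mid x -7.8 lat -1.43 z 44.3 | F along -12.2 lat -2.2 z 5.6 | mz 0.09 gap 13.5
```

```bash
python3 -m crank '[{"offset":[0.0005,-0.0001,0.0001],"spin":0},{"offset":[0.001,-0.0002,0.0001],"spin":0},{"offset":[0.0015,-0.0003,0.0001],"spin":0},{"offset":[0.002,-0.0004,0.0001],"spin":0},{"offset":[0.0025,-0.0004,0.0001],"spin":0},{"offset":[0.003,-0.0005,0.0001],"spin":0},{"offset":[0.003,-0.0005,0.0001],"spin":0},{"offset":[0.003,-0.0005,0.0001],"spin":0}]' >/dev/null; python3 st.py
python3 -m crank '[{"offset":[0.0005,-0.0001,0.0001],"spin":0},{"offset":[0.001,-0.0002,0.0001],"spin":0},{"offset":[0.0015,-0.0003,0.0001],"spin":0},{"offset":[0.002,-0.0004,0.0001],"spin":0},{"offset":[0.0025,-0.0004,0.0001],"spin":0},{"offset":[0.003,-0.0005,0.0001],"spin":0},{"offset":[0.003,-0.0005,0.0001],"spin":0},{"offset":[0.003,-0.0005,0.0001],"spin":0}]' >/dev/null; python3 st.py
python3 - <<'E'
from h import *
c=manip.camera('scene'); save(c,'s3.png',(170,160,290,250),6)
E
```

```text
feeder mid x -6.0 lat -1.38 z 44.5 | F along -12.7 lat -2.7 z 6.9 | mz 0.08 gap 13.7
feeder mid x -4.1 lat -1.41 z 44.7 | F along -13.0 lat -3.9 z 6.9 | mz 0.11 gap 13.7
```

View pics/s3.png

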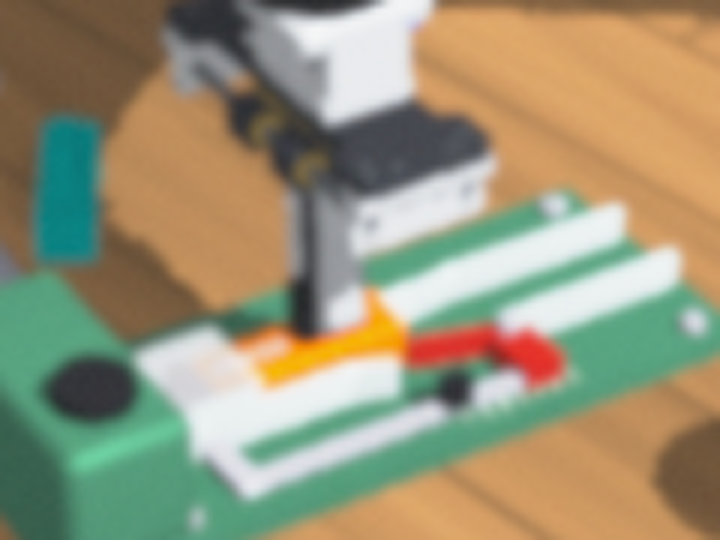

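```bash
cat > red.py <<'E'
from h import *
def arm(im,x0,y0,s,n):
    H=cv2.cvtColor(im,cv2.COLOR_BGR2HSV); m=((H[...,0]<4)|(H[...,0]>174))&(H[...,1]>150)&(H[...,2]>100)
    q=np.argwhere(m)[:,::-1]/s+[x0,y0]; q=q[(q[:,1]>205)&(q[:,1]<232)&(q[:,0]>225)&(q[:,0]<270)]
    for u in range(235,256,3):
        k=q[abs(q[:,0]-u)<.6]; print(u, '%.1f'%k[:,1].mean() if len(k) else '-',end=' | ')
    print(n,'xmin %.1f'%q[:,0].min())
if __name__=='__main__':
    arm(cv2.imread('pics/s2.png'),170,130,5,'shut'); arm(cv2.imread('pics/s3.png'),170,160,6,'s3')
    c=manip.camera('scene'); im=cv2.resize(np.ascontiguousarray(c['pixels'][160:250,170:290,::-1]),None,fx=6,fy=6,interpolation=cv2.INTER_CUBIC); arm(im,170,160,6,'now')
E
python3 red.py
```

```text
235 - | 238 217.1 | 241 216.7 | 244 216.6 | 247 216.4 | 250 216.4 | 253 217.9 | shut xmin 237.6
235 - | 238 - | 241 218.4 | 244 217.9 | 247 217.5 | 250 216.9 | 253 217.9 | s3 xmin 239.0
235 - | 238 - | 241 218.4 | 244 217.9 | 247 217.4 | 250 216.9 | 253 217.9 | now xmin 238.8
```

The picture shows the pawl's tip, at about (410,352) in the crop, still lying against the cartridge's side. The mask agrees: it is 1.7 px off shut. I keep on in small steps.

```bash
python3 -m crank '[{"offset":[0.0005,-0.0001,0.0001],"spin":0},{"offset":[0.001,-0.0002,0.0001],"spin":0},{"offset":[0.0015,-0.0003,0.0001],"spin":0},{"offset":[0.002,-0.0004,0.0001],"spin":0},{"offset":[0.0025,-0.0004,0.0001],"spin":0},{"offset":[0.003,-0.0005,0.0001],"spin":0},{"offset":[0.003,-0.0005,0.0001],"spin":0},{"offset":[0.003,-0.0005,0.0001],"spin":0}]' >/dev/null; python3 st.py; python3 red.py|tail -1
python3 -m crank '[{"offset":[0.0005,-0.0001,0.0001],"spin":0},{"offset":[0.001,-0.0002,0.0001],"spin":0},{"offset":[0.0015,-0.0003,0.0001],"spin":0},{"offset":[0.002,-0.0004,0.0001],"spin":0},{"offset":[0.0025,-0.0004,0.0001],"spin":0},{"offset":[0.0025,-0.0004,0.0001],"spin":0},{"offset":[0.0025,-0.0004,0.0001],"spin":0},{"offset":[0.0025,-0.0004,0.0001],"spin":0}]' >/dev/null; python3 st.py;python3 red.py|tail -1
```

```text
feeder mid x -2.0 lat -1.16 z 44.8 | F along -10.6 lat -1.4 z 5.3 | mz -0.13 gap 13.4
235 - | 238 - | 241 216.8 | 244 216.6 | 247 216.5 | 250 216.5 | 253 217.9 | now xmin 238.8
feeder mid x -0.8 lat -1.00 z 45.0 | F along -14.6 lat -1.5 z 7.8 | mz -0.19 gap 13.9
235 - | 238 217.5 | 241 216.7 | 244 216.7 | 247 216.5 | 250 216.5 | 253 217.9 | now xmin 238.5
```

The pawl has snapped shut: the lateral force fell and the mask is back at its shut line. I ease back onto the pawl, then check.

```bash
python3 -m crank '[{"offset":[-0.0005,0.0001,0.0001],"spin":0},{"offset":[-0.001,0.0002,0.0002],"spin":0},{"offset":[-0.0015,0.0003,0.0002],"spin":0},{"offset":[-0.002,0.0004,0.0002],"spin":0},{"offset":[-0.002,0.0004,0.0002],"spin":0},{"offset":[-0.002,0.0004,0.0002],"spin":0},{"offset":[-0.002,0.0004,0.0002],"spin":0},{"offset":[-0.002,0.0004,0.0002],"spin":0}]' >/dev/null; python3 st.py; python3 red.py|tail -1
```

```text
feeder mid x -3.3 lat -0.96 z 45.1 | F along -5.9 lat -2.1 z 1.2 | mz -0.08 gap 13.9
235 - | 238 - | 241 216.8 | 244 216.6 | 247 216.5 | 250 216.4 | 253 217.9 | now xmin 239.3
```

```bash
python3 -m crank '[{"offset":[-0.0005,0.0001,0],"spin":0},{"offset":[-0.001,0.0002,0],"spin":0},{"offset":[-0.0015,0.0003,0],"spin":0},{"offset":[-0.0015,0.0003,0],"spin":0},{"offset":[-0.0015,0.0003,0],"spin":0},{"offset":[-0.0015,0.0003,0],"spin":0},{"offset":[-0.0015,0.0003,0],"spin":0},{"offset":[-0.0015,0.0003,0],"spin":0}]' >/dev/null; python3 st.py; python3 red.py|tail -1
```

```text
feeder mid x -4.9 lat -0.95 z 45.1 | F along -4.6 lat -2.2 z 1.1 | mz -0.08 gap 13.8
235 - | 238 - | 241 216.7 | 244 216.6 | 247 216.5 | 250 216.4 | 253 218.0 | now xmin 239.7
```

```bash
python3 -m crank '[{"offset":[-0.0005,0.0001,0],"spin":0},{"offset":[-0.001,0.0002,0],"spin":0},{"offset":[-0.0015,0.0003,0],"spin":0},{"offset":[-0.0015,0.0003,0],"spin":0},{"offset":[-0.0015,0.0003,0],"spin":0},{"offset":[-0.0015,0.0003,0],"spin":0},{"offset":[-0.0015,0.0003,0],"spin":0},{"offset":[-0.0015,0.0003,0],"spin":0}]' >/dev/null; python3 st.py; python3 red.py|tail -1
python3 - <<'E'
from h import *
c=manip.camera('scene'); save(c,'s4.png',(200,190,280,250),10)
E
```

```text
feeder mid x -5.6 lat -1.00 z 45.1 | F along 6.1 lat -1.4 z -5.0 | mz -0.05 gap 14.1
235 - | 238 - | 241 216.7 | 244 216.7 | 247 216.5 | 250 216.4 | 253 217.9 | now xmin 239.8
```

View pics/s4.png

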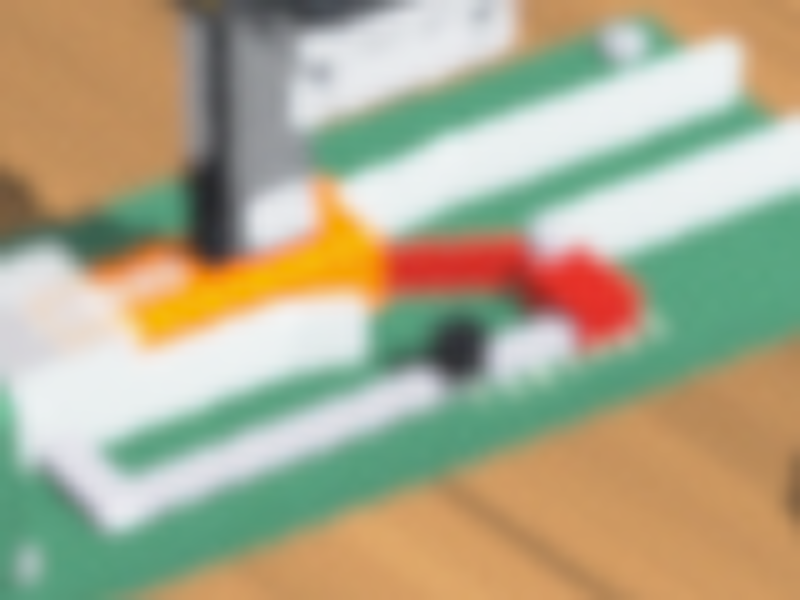

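The pawl lies straight behind the rear face, at (385,270) in the crop, and it blocks a 6 N pull back, so the cartridge is latched. I release and lift clear.

```bash
python3 -m crank '[{"offset":[0.0005,-0.0001,0],"spin":0},{"offset":[0.0005,-0.0001,0],"spin":0},{"offset":[0.0005,-0.0001,0],"spin":0},{"offset":[0.0005,-0.0001,0],"spin":0},{"offset":[0.0005,-0.0001,0],"spin":0},{"offset":[0.0005,-0.0001,0],"spin":0},{"offset":[0.0005,-0.0001,0],"spin":0},{"offset":[0.0005,-0.0001,0],"spin":0}]' 0.4 40; python3 red.py|tail -1
python3 -m crank '[{"offset":[0,0,0.005],"spin":0},{"offset":[0,0,0.015],"spin":0},{"offset":[0,0,0.03],"spin":0},{"offset":[0,0,0.05],"spin":0},{"offset":[-0.01,0,0.07],"spin":0},{"offset":[-0.03,0,0.09],"spin":0},{"offset":[-0.05,0,0.1],"spin":0},{"offset":[-0.07,0,0.1],"spin":0}]'
python3 -m crank '[{"offset":[-0.03,-0.01,0.01],"spin":0},{"offset":[-0.06,-0.03,0.02],"spin":0},{"offset":[-0.09,-0.05,0.03],"spin":0},{"offset":[-0.12,-0.07,0.04],"spin":0},{"offset":[-0.15,-0.09,0.04],"spin":0},{"offset":[-0.17,-0.1,0.04],"spin":0},{"offset":[-0.18,-0.11,0.04],"spin":0},{"offset":[-0.18,-0.11,0.04],"spin":0}]'
python3 red.py|tail -1
python3 - <<'E'
from h import *
c=manip.camera('scene'); save(c,'s5.png',(130,130,330,280),4)
E
```

```text
clock: 20.98
eef_pos: [635.0, 43.4, 45.1]
eef_rot: [3.134, 0.028, -0.175]
wrist_force: [0.5, -0.3, -0.1]
finger_gap: 37.7
235 - | 238 - | 241 216.8 | 244 216.6 | 247 216.5 | 250 216.5 | 253 217.9 | now xmin 239.8
clock: 21.7
eef_pos: [565.3, 43.5, 148.6]
eef_rot: [3.135, 0.023, -0.175]
wrist_force: [0.5, -0.4, 0.7]
finger_gap: 37.6
clock: 22.37
eef_pos: [384.2, -67.6, 189.9]
eef_rot: [3.135, 0.021, -0.177]
wrist_force: [-0.3, 0.6, 0.4]
finger_gap: 37.6
235 - | 238 - | 241 216.8 | 244 216.6 | 247 216.5 | 250 216.4 | 253 217.9 | now xmin 239.8
```

View pics/s5.png

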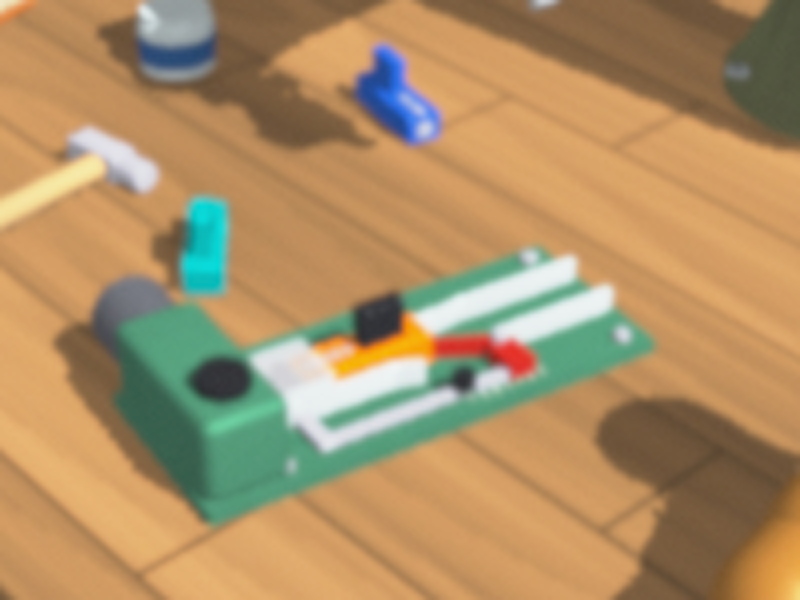

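The cartridge stays under the hood with the pawl behind its rear face at (433,345), and the bystanders are unmoved. The robot touches nothing, so I hand the job in.

```bash
python3 -c "
from cell import manip
print(manip.sign_off())"
```

```text
the job is handed in; nothing more can be done
None
```

The orange tack cartridge is loaded and latched in the feeder, and I handed the job in at about 22 s on the robot's clock. I gripped it by its fin, laid it in the tray nose first, and slid it in small steps. My readings between steps showed at most about 15 N along the channel.

**Latching:** The pawl snapped shut with the cartridge's middle about 2 mm short of the feeder origin point. The sideways force dropped at the same time, and the pawl's line in the picture returned to its shut position. A gentle pull back of about 6 N was blocked by the pawl.

**After letting go:** The cartridge and pawl had not moved 1.4 s later, the wrist force was near zero, and the gripper was well clear. The hammer and tin look undisturbed in the last picture. The boot is only partly in view there, but the arm never went near it.

**Disagreement:** The two cameras differed by about 6 mm sideways, so I relied on the cartridge's position relative to the tray, where they agreed. While I pushed, the gripper rose about 1.5 mm and rode 1 to 1.4 mm right of the measured channel centre line, with low side force.

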